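# Set up a roll contour template on the lit checking stage

### The job

Take the brass template with the half-round notch off its peg on the sloping board, and set it down gently in the framed nest of the checking stage, lying flat with its handle up. Turn the stage's lamp dial until its white pointer line is at the red mark. Leave the other two templates hanging and do not disturb the master ring or the sine bar.

Things in the scene. Friction and masses are not known exactly. Their poses are not given: they have to be found in the camera images.
- round_template: Brass template with half-round notch (radius 27 mm), 0.5 kg: plate 160 (x) x 84 (y) x 6 mm, origin at centre of underside, z out of the handle side. 23 mm hanging hole at x=+65 mm; notch in the x=-80 mm end. Black bar handle: 14 mm thick in x (centred at x=-3), 64 mm in y, up to z=36 mm. Hangs on one of three pegs, back on the board, hole end uppermost. In the nest the notch may point either way.
- round_template_grip (a point): Gripping point in the middle of its handle, 30 mm above the plate's underside (fingertips then clear the plate by 5 mm); axes as the template's. Pinch the 14 mm thickness: fingers closing along the template's x, tool along its -z, so 38 degrees from vertical while it hangs. 25 to 30 N holds it.
- vee_template: Template with a V notch, else the same in make, size, axes and handle; hangs on another peg. Leave it.
- box_template: Template with a square notch, else the same in make, size, axes and handle; hangs on another peg. Leave it.
- board: fixed varnished fir display board, 390 mm wide (y); origin on the table under the middle of its face. Its face slopes 38 degrees from level, rising away from the robot (+x). The three places are 125 mm apart across it.
- board_face (a point): Centre of the board's sloping face, 112 mm above the table; x up the slope, y across, z out of the face (38 degrees from vertical, towards the robot). Three steel pegs, 12 mm diameter, stand 20 mm out along z at x=+62, y=-125, 0, +125 mm: draw a template at least 25 mm straight out along z to free it.
- stage: fixed green checking stage, 220 (x) x 330 (y) x 30 mm high; origin is the middle of its underside; it carries the nest and the lamp dial.
- nest (a point): centre of the nest's white floor (30 mm above the table), axes as the stage. The nest is 168 mm (x) by 92 mm (y) inside, 4 mm clear all round the template, with an aluminium frame 10 mm high and 7 mm thick.
- dial (a joint): angle of the lamp dial in rad, 0 to 3.14. 0: pointer towards the stage's -x; grows clockwise seen from above, at 1.57 the pointer is towards the stage's +y. The red mark is at 1.396 (80 degrees; the black ticks are 20 degrees apart). It stays where it is left; friction 0.06 N m.
- dial_grip (a point): on the dial's vertical axis, at the height to grip (67 mm above the table); turns with the dial. The black dial's grip is a bar 61 mm long in this point's x, 14 mm thick in its y, from 44 to 74 mm above the table, white pointer line on top of its -x half; below it lies a round disc of 32 mm radius.
- dial_mark (a point): the red mark on the dial's white scale, 54 mm from the dial's axis.
- master_ring: polished steel master ring, 94 mm outside, 60 mm bore, 28 mm high, on the table; origin is the middle of its underside. Leave it.
- sine_bar: black iron sine bar, 180 mm long (y), 26 wide, 35 mm high, on the table beyond the stage; origin on the table under its middle. Leave it.
- round_template_hole (a point): centre of its hanging hole, at the plate's underside.
There are look-alikes about, which are no part of the job. What is shaped like the round_template but pink or purple is not meant.

How it is judged:
By the outcome, as a careful person would: the job done as asked, in the order asked, and still so for the second after the job is handed in, with the robot touching nothing.
It also fails if it takes over 62 s, if anything falls off the work surface, if the arm or the gripper's body presses on something with over 40 N, if the wrist force passes 120 N, or if a joint passes its speed limit or range.

### The arm

A 6-joint arm with a two-finger parallel gripper is mounted at the origin on the work surface. World frame = base frame: x ahead of the robot, y to its left, z up, the work surface at z = 0. Lengths are in m, angles in rad, forces in N, time in s.
With the tool pointing down it reaches from about 0.375 to 0.975 m from the base axis. Payload 3.8 kg.
Tool frame: the origin (TCP) lies at the very end of the fingers, on their centre line; the grasp point (between the pads) lies 19 mm behind it; z points along the fingers, y is the line along which they close (so a half turn about z gives the same grasp; the last joint's range is limited). The gripper opens to 85 mm and grips with 20 to 120 N. Pads are 22 mm wide; open, the fingers measure 114 mm over their backs; the gripper's body (76 mm by 85 mm) begins 54 mm behind the grasp point. The pads swing forward as they close: fully open they stand 13 mm farther back than shut.
Start: joints at [1.235, 0.264, 1.604, -0, 1.274, -0.037], TCP at [0.199, 0.645, 0.231] pointing down, gripper open.
Joint ranges: [-2.63, 2.63], [-0.94, 2.18], [0.31, 2.57], [-1.31, 4.45], [0, 2.66], [-2.55, 2.55]. Speed limits (rad/s): [2.57, 2.57, 3.14, 3.14, 3.14, 3.14].

### API

Orientations are given as a rotation vector (axis times angle).
In Python, from workcell import bot gives the robot as it stands.
- The arm moves only by the shell command python3 -m creep 'ROWS' [FORCE]. ROWS is JSON, a list of rows, each a list of 5 numbers: the shift along the tool's x, y, z in units of 0.05 m (1.0 is 0.05 m), then the turn about the tool's z in units of 0.1 rad (1.0 is 0.1 rad), then the opening, from 0 (shut) to 1 (fully open). In form: [[tx, ty, tz, spin, hand], ...]. A call has 1 to 20 rows; each row shifts and turns the commanded pose from where the row before left it, along the tool's axes as they then stand; what a row does not reach is not made up. A row lasts 1/8 s, in which the tool goes at most 62.5 mm and 10.7 degrees, less where a joint would pass 70% of its speed; a pose out of reach is approached as far as the arm can. A call with a number of a shift or a turn outside -1 to 1 is refused whole. A call with a gripper value outside its range is refused whole. The fingers move at their own pace and stop on an object; FORCE is the grip in N (left out, the last holds). Time passes only in rows, so rows that do not move let the fingers close. It gives the time, the measured TCP pose, the force, the opening and the grip force at its end, in the units of the state.
- bot.read_state(): the state, without advancing time (a new reading comes with each control period).
- bot.read_camera(name): name is "scene" or "side" or "wrist"; returns a dict with "pixels" (480x640x3 uint8, red, green, blue), "vfov" (degrees; the focal length in pixels is half the picture's height over the tangent of half this angle, whatever the lens; pixels are square), "cx", "cy" (the principal point, pixels), "dist_coeffs" ([k1, k2, p1, p2, k3] as OpenCV has them; the pictures are not rectified), "world_to_cam" (4x4, takes a point from world to camera coordinates). Camera axes: x right, y down, z forward; pixel columns grow to the right and rows downward; lengths in m; the calibration is good to about 2 mm. A picture is of the moment at which its call begins. There is no depth.
- bot.finish_job(): hands the job in; it is judged then, once.
Trained networks look in a picture, given as the dict that the camera call returned (one of the last four; its "shot" number tells which), for a name from the list of things; names that differ only in an ending like _2 or _b are one class to them, and where a whole thing is asked for, a point or a joint stands for the part that bears it (a point fixed in the world has none). Each returns a list of dicts, best first, with "score" (0 to 1); they miss things now and then, are a little off and sometimes report something else, mostly with a low value. They report only what shows in the picture. A call takes as long as a camera call. They do not tell look-alikes from the thing itself.
- bot.look_for(target, picture): "bbox" ([left, top, right, bottom] in pixels, round what is visible of it).
- bot.regions_of(target, picture): "mask" (480x640 bool, what is visible of it) and "bbox" ([left, top, right, bottom] in pixels, round what is visible of it).
The state is a dict: "time": time; "q": joint angles; "joint_vel": joint speeds; "joint_torque": joint torques, N m; "tool_pos": TCP position; "tcp_rot": TCP orientation; "wrist_force": force on the tool from outside, world axes, zero at the start; "torque": the same for the moment, N m; "width": opening from 0.0 (shut) to 1.0 (fully open); "grip_force": force on a finger pad.
Only numpy, scipy, OpenCV 4.12 (cv2) and the standard library are available. Lean on these libraries where they do the work, as an engineer would, in place of code of your own. Each camera call takes 0.05 s, during which the arm holds its last target. There are 200 camera calls.

## Working session

There is one attempt and no reset: what is moved stays moved. The work goes in short steps, Python scripts to look and compute and a shell command to move; the robot and the scene stay as the last step left them, time stands still between calls to the robot, and variables do not carry over. Pictures are saved under pics/ and viewed, at most 10 in all, crops included, and the job is handed in when it is done.

```bash
ls; mkdir -p pics
cat > h.py <<'E'
import numpy as np, cv2
from workcell import bot
from scipy.spatial.transform import Rotation as R
def K(p):
    f=240/np.tan(np.radians(p["vfov"])/2); return np.array([[f,0,p["cx"]],[0,f,p["cy"]],[0,0,1.]])
def proj(p,X):
    T=np.array(p["world_to_cam"]); X=np.atleast_2d(X).astype(float)
    return cv2.projectPoints(X,cv2.Rodrigues(T[:3,:3])[0],T[:3,3],K(p),np.array(p["dist_coeffs"],float))[0][:,0]
def ray(p,uv):
    T=np.array(p["world_to_cam"]); n=cv2.undistortPoints(np.array([[uv]],float),K(p),np.array(p["dist_coeffs"],float))[0,0]
    return -T[:3,:3].T@T[:3,3], T[:3,:3].T@np.r_[n,1]
def onz(p,uv,z):
    o,d=ray(p,uv); return o+d*(z-o[2])/d[2]
def save(p,name,box=None,s=1):
    im=p["pixels"][:,:,::-1]
    if box: im=im[box[1]:box[3],box[0]:box[2]]
    cv2.imwrite("pics/"+name,cv2.resize(im,None,fx=s,fy=s,interpolation=cv2.INTER_CUBIC))
E
python3 - <<'E'
from h import *
s=bot.read_state(); print(s)
for c in ["scene","side"]:
    p=bot.read_camera(c); save(p,c+"0.png")
    T=np.array(p["world_to_cam"]); print(c,p["vfov"],-T[:3,:3].T@T[:3,3],T[2,:3])
    for t in ["round_template","vee_template","box_template","board","stage","dial","nest","master_ring","sine_bar"]:
        try: print(t,[(np.round(d["bbox"]).astype(int).tolist(),round(d["score"],2)) for d in bot.look_for(t,p)][:4])
        except Exception as e: print(t,e)
E
```

```text
pics
{'time': 0.0, 'q': array([ 1.23510621e+00,  2.64801833e-01,  1.60537646e+00,  1.49865770e-05,
        1.27369549e+00, -3.68727851e-02]), 'joint_vel': array([-1.27108992e-04,  7.38658317e-04,  4.43231303e-04, -2.41775598e-05,
       -7.07210184e-04,  4.94763761e-04]), 'joint_torque': array([ 1.39821877e-04, -5.15111482e+01, -3.67310035e+01, -1.29019522e-04,
        1.31396975e-02, -5.54349057e-06]), 'tool_pos': array([0.19845166, 0.64440279, 0.22992789]), 'tcp_rot': array([-0.46757834, -3.10615836,  0.00351656]), 'wrist_force': array([ 0.46719978, -0.02148566, -0.36644031]), 'torque': array([0.00242024, 0.01137807, 0.02465883]), 'grip_force': 0.0, 'width': 0.9998426788770064}
scene 45.81352314031105 [ 1.27088254 -0.75508254  0.98842804] [-0.54156673  0.58857856 -0.60023392]
round_template [([348, 194, 392, 228], 0.85), ([458, 209, 491, 246], 0.78), ([278, 182, 325, 212], 0.78), ([287, 226, 326, 263], 0.7)]
vee_template [([330, 246, 398, 280], 0.59)]
box_template [([393, 204, 441, 230], 0.9), ([144, 286, 312, 416], 0.41)]
board [([319, 200, 454, 332], 0.74)]
stage [([144, 285, 314, 416], 0.78)]
dial [([186, 340, 213, 374], 0.85), ([142, 285, 315, 414], 0.72)]
nest [([146, 289, 314, 417], 0.97)]
master_ring [([187, 342, 216, 374], 0.32)]
sine_bar [([250, 384, 317, 447], 0.8)]
side 56.08302451319424 [ 0.29623156 -0.59166666  0.886318  ] [ 0.19247199  0.6598341  -0.72634255]
round_template [([314, 169, 373, 228], 0.95), ([293, 144, 323, 159], 0.88), ([215, 242, 289, 282], 0.84), ([221, 183, 274, 209], 0.73)]
vee_template [([333, 194, 401, 262], 0.79)]
box_template [([294, 143, 348, 199], 0.75)]
board [([286, 129, 416, 286], 0.88), ([316, 168, 374, 224], 0.67)]
stage [([298, 307, 464, 479], 0.88)]
dial [([384, 409, 416, 440], 0.94), ([293, 142, 349, 201], 0.44)]
nest [([300, 311, 468, 477], 0.96)]
master_ring [([432, 290, 475, 330], 0.79)]
sine_bar [([462, 332, 520, 416], 0.71)]
```

View pics/scene0.png

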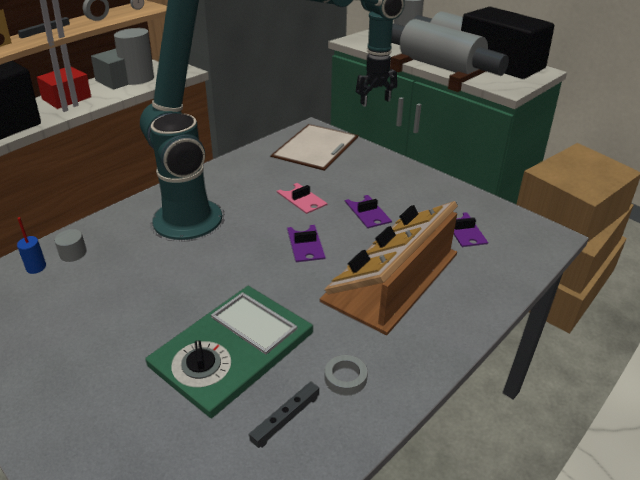

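View pics/side0.png

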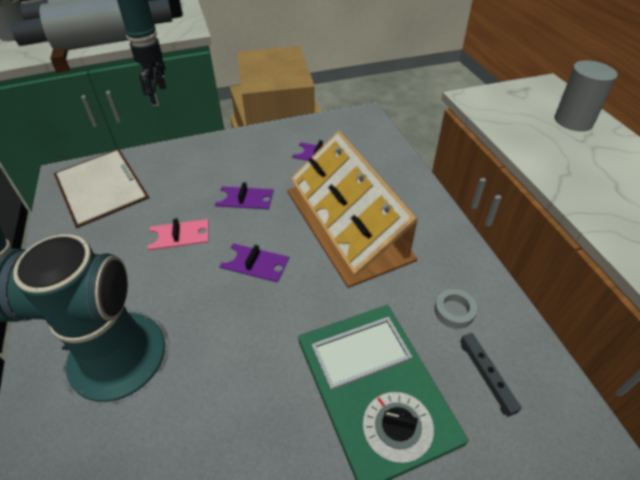

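Run:
```python
from h import *
p=bot.read_camera("side"); save(p,"crop1.png",(280,125,430,290),3.6)
for t in ["round_template","vee_template","box_template"]:
    print(t,[(np.round(d["bbox"]).astype(int).tolist(),round(d["score"],2),int(d["mask"].sum())) for d in bot.regions_of(t,p)][:5])
# tcp check
q=bot.read_camera("scene"); s=bot.read_state()
print(proj(p,s["tool_pos"]),proj(q,s["tool_pos"]),R.from_rotvec(s["tcp_rot"]).as_matrix().round(3).tolist())
save(q,"crop2.png",(340,50,420,120),6)
# table points: board base corners & stage corners from side view
for n,uv in dict(base_front=(290,192),base_low=(352,284),base_low2=(416,258)).items(): print(n,onz(p,uv,0.0).round(3))
for n,uv in dict(st_a=(298,336),st_b=(389,306),st_c=(466,441)).items(): print(n,onz(p,uv,0.03).round(3))
```

```text
round_template [([219, 187, 275, 206], 0.86, 967), ([220, 246, 290, 282], 0.8, 1489), ([314, 167, 373, 225], 0.76, 1571), ([148, 215, 209, 250], 0.56, 1275)]
vee_template [([334, 195, 402, 261], 0.66, 1931), ([382, 408, 415, 442], 0.23, 969)]
box_template []
[[160.15042369  99.5572193 ]] [[374.41026357 105.82184478]] [[-0.956, 0.294, -0.0], [0.294, 0.956, 0.0], [0.0, 0.0, -1.0]]
base_front [0.504 0.398 0.   ]
base_low [0.561 0.023 0.   ]
base_low2 [0.746 0.05  0.   ]
st_a [ 0.393 -0.094  0.03 ]
st_b [ 0.611 -0.083  0.03 ]
st_c [ 0.627 -0.402  0.03 ]
```

View pics/crop1.png

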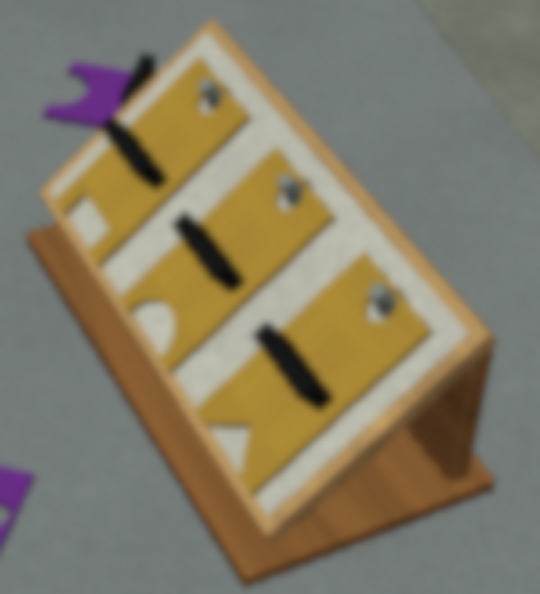

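View pics/crop2.png

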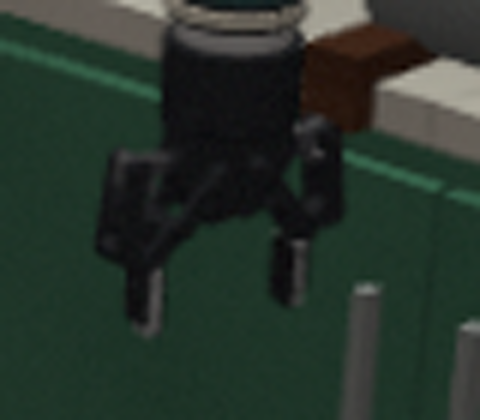

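```bash
cat >> h.py <<'E'
from scipy.optimize import least_squares
def face(b,X):  # board-face coords -> world; b=(x,y,yaw)
    a=np.radians(38); X=np.atleast_2d(X)
    L=np.array([[np.cos(a),0,-np.sin(a)],[0,1,0],[np.sin(a),0,np.cos(a)]])
    c,s=np.cos(b[2]),np.sin(b[2]); return (X@L.T)@np.array([[c,-s,0],[s,c,0],[0,0,1]]).T+[b[0],b[1],.112]
E
python3 - <<'E'
from h import *
p=bot.read_camera("side")
pts=[]
for y,cs in {0:[(278,150,1,1),(333,217,1,-1),(125,303,-1,1),(172,368,-1,-1)],-.125:[(365,253,1,1),(430,330,1,-1),(203,413,-1,1),(255,493,-1,-1)],.125:[(203,57,1,1),(250,118,1,-1),(102,262,-1,-1)]}.items():
    for u,v,a,c in cs: pts.append((280+u/3.6,125+v/3.6,-.0085+.08*a,y+.042*c,.006))
pts=np.array(pts)
f=lambda b:(proj(p,face(b,pts[:,2:]))-pts[:,:2]).ravel()
r=least_squares(f,[.65,.21,.14]); b=r.x; print(b,np.degrees(b[2])); print(f(b).reshape(-1,2).round(1).tolist())
for n,X in dict(handletop=(-.0115,0,.036),grip=(-.0115,0,.03),peg=(.062,0,.02)).items(): print(n,face(b,X).round(4),proj(p,face(b,X)).round(1), (proj(p,face(b,X))-[280,125])*3.6)
E
```

```text
[0.61182675 0.21424544 0.13015952] 7.457591191187285
[[0.3, -0.9], [1.2, -0.4], [-0.9, -1.1], [-0.3, 1.3], [0.8, -0.4], [1.4, 0.3], [-1.7, -0.4], [-0.5, 0.9], [-0.4, -0.5], [0.7, -0.8], [-0.7, 0.9]]
handletop [[0.5809 0.2102 0.1333]] [[335.4 192.8]] [[199.60099619 244.20077942]]
grip [[0.5845 0.2107 0.1286]] [[336.7 193.8]] [[204.24229498 247.74927189]]
peg [[0.6481 0.219  0.1659]] [[359.9 175.2]] [[287.61281606 180.85167941]]
```

```bash
cat >> h.py <<'E'
def plan(X,yaw):  # yaw: world angle wanted of tool y (mod pi)
    s=bot.read_state(); M=R.from_rotvec(s["tcp_rot"]).as_matrix()
    cur=np.arctan2(M[1,1],M[0,1]); d=(yaw-cur+np.pi/2)%np.pi-np.pi/2
    M2=R.from_euler('z',d).as_matrix()@M; sh=M2.T@(np.array(X)-s["tool_pos"])/.05
    print("t",round(s["time"],2),"pos",s["tool_pos"].round(4),"spin units",round(-d/.1,2),"then shift units",sh.round(2),"tilt",M[:,2].round(3),"q6",s["q"][5].round(2))
E
python3 -c "
from h import *
plan([.5845,.2107,.28],np.radians(97.46))"
```

```text
t 1.3 pos [0.1987 0.6451 0.2313] spin units -4.29 then shift units [-6.52 -9.62 -0.97] tilt [-0. -0. -1.] q6 -0.04
```

```bash
python3 -m creep '[[0,0,-0.2,-0.86,1],[0,0,-0.2,-0.86,1],[0,0,-0.2,-0.86,1],[0,0,-0.2,-0.86,1],[0,0,-0.2,-0.86,1],[-0.3,-0.4,0,0,1],[-0.48,-0.72,0,0,1],[-0.48,-0.72,0,0,1],[-0.48,-0.72,0,0,1],[-0.48,-0.72,0,0,1],[-0.48,-0.72,0,0,1],[-0.48,-0.72,0,0,1],[-0.48,-0.72,0,0,1],[-0.48,-0.72,0,0,1],[-0.48,-0.72,0,0,1],[-0.48,-0.72,0,0,1],[-0.48,-0.72,0,0,1],[-0.48,-0.72,0,0,1],[-0.46,-0.58,0,0,1],[0,0,0,0,1]]'
python3 - <<'E'
from h import *
p=bot.read_camera("wrist"); save(p,"w1.png"); plan([.5845,.2107,.28],np.radians(97.46))
T=np.array(p["world_to_cam"]); print(p["vfov"],-T[:3,:3].T@T[:3,3],T[:3,:3].round(2).tolist())
b=[0.6118,.2142,.13016]
print(proj(p,face(b,[[-.0115,0,.036],[-.0115,.032,.036],[-.0115,-.032,.036],[.062,0,.02],[.0715,.042,.006],[.0715,-.042,.006],[-.0885,.042,.006],[-.0885,-.042,.006]])).round(0).tolist())
E
```

```text
time: 3.8
tool_pos: [0.586, 0.2075, 0.2805]
tcp_rot: [0.198, -3.135, 0.002]
wrist_force: [-0.4, 0.1, 0.6]
width: 0.997
grip_force: 0.0
t 3.85 pos [0.585  0.2089 0.2806] spin units -0.03 then shift units [0.   0.04 0.01] tilt [-0.001 -0.    -1.   ] q6 -1.4
69.16741496934982 [0.50895864 0.19762503 0.42421763] [[-0.13, 0.99, -0.0], [0.94, 0.12, 0.31], [0.3, 0.04, -0.95]]
[[325.0, 219.0], [362.0, 219.0], [288.0, 220.0], [326.0, 308.0], [375.0, 322.0], [277.0, 322.0], [366.0, 162.0], [283.0, 162.0]]
```

View pics/w1.png

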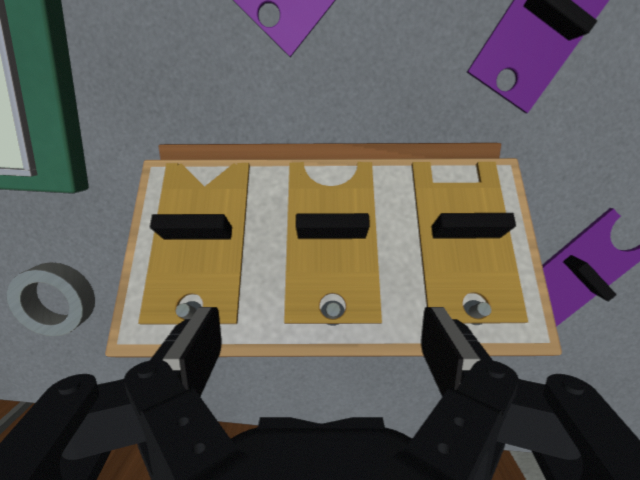

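Run:
```python
from h import *
p=bot.read_camera("wrist")
D={0:[(290,165,-1,-1),(374,165,-1,1),(285,323,1,-1),(381,323,1,1)],-.125:[(167,165,-1,-1),(249,165,-1,1),(140,322,1,-1),(237,324,1,1)],.125:[(413,164,-1,-1),(497,163,-1,1),(428,322,1,-1),(526,321,1,1)]}
pts=np.array([(u,v,-.0085+.08*a,y+.042*c,.006) for y,l in D.items() for u,v,a,c in l])
f=lambda b:(proj(p,face(b,pts[:,2:]))-pts[:,:2]).ravel()
b=least_squares(f,[.61,.21,.13]).x; print(b,np.degrees(b[2])); print(f(b).reshape(-1,2).round(1).tolist())
print(proj(p,face(b,[[-.0045,.032,.036],[-.0185,.032,.036],[-.0185,-.032,.036],[-.0045,-.032,.036],[.062,0,.02]])).round(0).tolist())
for n,X in dict(handletop=(-.0115,0,.036),grip=(-.0115,0,.03)).items(): print(n,face(b,X).round(4))
save(p,"w1c.png",(270,150,400,340),3)
im=p["pixels"][195:245,332].astype(int).sum(1); print(im.tolist()); print(p["pixels"][220,280:390].astype(int).sum(1).tolist())
```

```text
[0.61114176 0.22244462 0.12952567] 7.42127439826586
[[-0.2, -1.4], [-1.7, -1.6], [-0.6, 0.7], [1.1, 0.5], [0.1, -1.2], [0.6, -1.3], [-1.0, 2.0], [-0.3, -0.2], [-0.4, -0.7], [-1.8, 0.1], [1.9, 1.4], [1.7, 2.2]]
[[371.0, 228.0], [370.0, 213.0], [296.0, 214.0], [296.0, 229.0], [334.0, 310.0]]
handletop [[0.5802 0.2184 0.1333]]
grip [[0.5838 0.2189 0.1286]]
[337, 334, 334, 333, 333, 333, 333, 334, 334, 335, 334, 332, 333, 330, 334, 333, 331, 334, 306, 190, 78, 54, 57, 60, 62, 61, 62, 61, 64, 63, 63, 68, 58, 49, 38, 44, 38, 42, 36, 33, 36, 29, 30, 51, 127, 265, 323, 327, 327, 330]
[505, 504, 506, 501, 493, 450, 379, 340, 337, 338, 340, 335, 329, 231, 110, 63, 67, 62, 68, 63, 64, 59, 64, 64, 64, 61, 60, 63, 62, 59, 62, 65, 61, 63, 69, 56, 58, 67, 59, 60, 67, 62, 60, 61, 64, 60, 66, 59, 62, 68, 56, 62, 61, 63, 63, 62, 61, 61, 60, 64, 55, 59, 58, 62, 65, 66, 57, 63, 59, 61, 58, 64, 65, 61, 58, 58, 58, 52, 57, 67, 54, 61, 58, 63, 63, 61, 67, 163, 284, 327, 333, 336, 343, 386, 471, 506, 507, 509, 509, 511, 519, 518, 518, 514, 509, 512, 511, 509, 508, 510]
```

```bash
python3 -c "
from h import *
plan([.5838,.2165,.104],np.radians(97.42))"
```

```text
t 3.9 pos [0.5844 0.2098 0.2807] spin units -0.01 then shift units [-0.01  0.13  3.53] tilt [-0.001 -0.    -1.   ] q6 -1.4
```

```bash
python3 -m creep '[[0,0.07,0,0,1],[0,0.06,0.2,0,1],[0,0,0.45,0,1],[0,0,0.45,0,1],[0,0,0.45,0,1],[0,0,0.45,0,1],[0,0,0.4,0,1],[0,0,0.3,0,1],[0,0,0.3,0,1],[0,0,0.2,0,1],[0,0,0.1,0,1],[0,0,0,0,1],[0,0,0,0,1]]'
python3 - <<'E'
from h import *
p=bot.read_camera("wrist"); save(p,"w2.png"); plan([.5838,.2165,.104],np.radians(97.42))
E
```

```text
time: 5.52
tool_pos: [0.5845, 0.2174, 0.117]
tcp_rot: [-0.206, 3.134, 0.001]
wrist_force: [0.6, 0.2, -0.2]
width: 1.002
grip_force: 0.0
t 5.58 pos [0.5846 0.2174 0.1171] spin units 0.02 then shift units [ 0.02 -0.02  0.26] tilt [ 0.001  0.    -1.   ] q6 -1.39
```

View pics/w2.png

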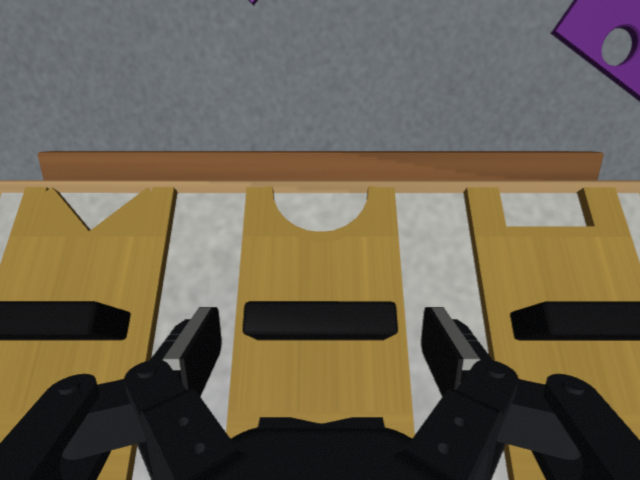

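```bash
python3 -m creep '[[0,0,0.13,0,1],[0,0,0.13,0,1],[0,0,0,0,1],[0,0,0,0,0.5],[0,0,0,0,0.5],[0,0,0,0,0.5],[0,0,0,0,0.5],[0,0,0,0,0.5],[0,0,0,0,0.5]]' 30
python3 - <<'E'
from h import *
p=bot.read_camera("wrist"); save(p,"w3.png",(150,150,490,480),1.5); plan([.5838,.2165,.104],np.radians(97.42))
E
```

```text
time: 6.7
tool_pos: [0.584, 0.2171, 0.1035]
tcp_rot: [-0.206, 3.135, -0.001]
wrist_force: [-1.6, -1.3, 2.5]
width: 0.746
grip_force: 35.5
t 6.75 pos [0.584  0.2171 0.1035] spin units 0.02 then shift units [ 0.01 -0.01 -0.01] tilt [ 0. -0. -1.] q6 -1.39
```

View pics/w3.png

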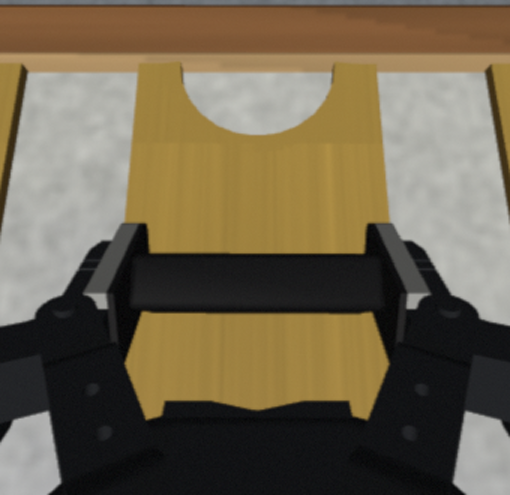

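```bash
python3 -m creep '[[-0.04,0,-0.031,0,0.5],[-0.04,0,-0.031,0,0.5],[0,0,0,0,0.5],[0.077,0,-0.099,0,0.5],[0.077,0,-0.099,0,0.5],[0.077,0,-0.099,0,0.5],[0.077,0,-0.099,0,0.5],[0.077,0,-0.099,0,0.5],[0.077,0,-0.099,0,0.5],[0.077,0,-0.099,0,0.5],[0.077,0,-0.099,0,0.5],[0,0,-0.3,0,0.5],[0,0,-0.5,0,0.5],[0,0,-0.5,0,0.5],[0,0,-0.5,0,0.5],[0,0,0,0,0.5]]'
python3 - <<'E'
from h import *
p=bot.read_camera("wrist"); q=bot.read_camera("side"); a=p["pixels"][:, :, ::-1]; 
s=bot.read_state(); u,v=proj(q,s["tool_pos"])[0].astype(int); print(u,v,s["wrist_force"])
c=cv2.resize(q["pixels"][max(v-60,0):v+60,u-60:u+60,::-1],(480,480),interpolation=cv2.INTER_CUBIC)
cv2.imwrite("pics/w4.png",np.hstack([cv2.resize(a[:,160:480],(320,480)),c]))
E
```

```text
time: 8.75
tool_pos: [0.5597, 0.2145, 0.24]
tcp_rot: [-0.205, 3.128, 0.003]
wrist_force: [-0.1, 0.4, -5.8]
width: 0.748
grip_force: 35.0
326 161 [-0.65168058 -0.25850444 -5.77292624]
```

View pics/w4.png

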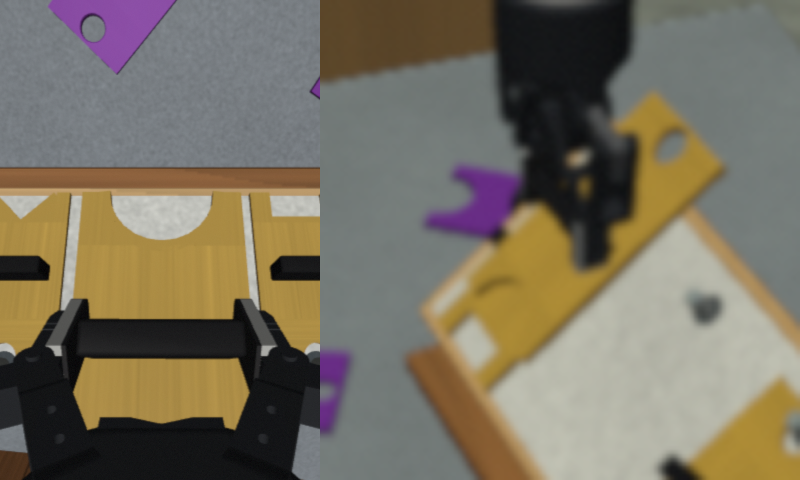

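Run:
```python
from h import *
for c in ["side","scene"]:
    p=bot.read_camera(c)
    for t in ["stage","nest","dial"]:
        for d in bot.regions_of(t,p)[:2]:
            print(c,t,round(d["score"],2),np.round(d["bbox"]).astype(int).tolist(),int(d["mask"].sum()))
    d=bot.regions_of("stage",p)[0]; m=(d["mask"]).astype(np.uint8)
    m=cv2.morphologyEx(m,cv2.MORPH_CLOSE,np.ones((5,5)))
    h=cv2.cvtColor(p["pixels"],cv2.COLOR_RGB2HSV); w=((h[...,2]>140)&(h[...,1]<60)&(cv2.dilate(m,np.ones((9,9)))>0)).astype(np.uint8)
    n,l,st,ce=cv2.connectedComponentsWithStats(w)
    for i in np.argsort(-st[1:,4])[:2]+1:
        print(" white",st[i],ce[i].round(1),onz(p,ce[i],.03).round(4)); cn=cv2.findContours((l==i).astype(np.uint8),0,1)[0]
        (cx,cy),_,_=r=cv2.minAreaRect(np.array([onz(p,q[0],.03)[:2]*1000 for q in cn[0]],np.float32)); print("  rect",np.round(r[0],1),np.round(r[1],1),round(r[2],2))
```

```text
side stage 0.87 [298, 307, 465, 480] 17797
side nest 0.97 [301, 309, 471, 478] 17660
side nest 0.68 [302, 122, 367, 189] 1340
side dial 0.94 [383, 408, 417, 443] 957
side dial 0.33 [298, 310, 469, 478] 17753
 white [ 313  317   98   71 3767] [360.2 352.1] [ 0.5071 -0.1707  0.03  ]
  rect [ 510.5 -166.6] [182.8 106.3] 4.19
 white [ 363  392   71   71 2108] [398.5 428.1] [ 0.5191 -0.3409  0.03  ]
  rect [ 519.6 -335.1] [131.3 130.6] 22.31
scene stage 0.71 [145, 287, 314, 417] 11259
scene nest 0.81 [145, 290, 317, 416] 11157
scene dial 0.65 [188, 339, 212, 374] 594
 white [ 212  293   84   59 2123] [253.9 322.9] [ 0.5104 -0.1676  0.03  ]
  rect [ 502.1 -163.1] [181.7 105.4] 4.16
 white [172 343  59  44 904] [199.4 368.2] [ 0.5304 -0.3445  0.03  ]
  rect [ 523.6 -336.6] [130.6 121. ] 37.07
```

```bash
python3 -c "
from h import *
plan([.53,.0,.30],np.radians(93))"
```

```text
t 9.35 pos [0.5573 0.2138 0.2356] spin units 0.79 then shift units [ 0.77 -4.24 -1.29] tilt [-0.001 -0.    -1.   ] q6 -1.38
```

```bash
python3 -m creep '[[0,0,-0.3,0.2,0.5],[0,0,-0.5,0.3,0.5],[0,0,-0.5,0.3,0.5],[0.05,-0.25,0,0,0.5],[0.1,-0.5,0,0,0.5],[0.1,-0.5,0,0,0.5],[0.1,-0.5,0,0,0.5],[0.1,-0.5,0,0,0.5],[0.1,-0.5,0,0,0.5],[0.1,-0.5,0,0,0.5],[0.1,-0.5,0,0,0.5],[0.04,-0.3,0,0,0.5],[0,-0.19,0,0,0.5],[0,0,0,0,0.5],[0,0,0,0,0.5]]'
cat > nest.py <<'E'
from h import *
p=bot.read_camera("wrist"); cv2.imwrite("pics/last_w.png",p["pixels"][:,:,::-1])
h=cv2.cvtColor(p["pixels"],cv2.COLOR_RGB2HSV); w=((h[...,2]>140)&(h[...,1]<60)).astype(np.uint8)
n,l,st,ce=cv2.connectedComponentsWithStats(w)
for i in np.argsort(-st[1:,4])[:4]+1:
    cn=max(cv2.findContours((l==i).astype(np.uint8),0,1)[0],key=len)
    for z in (.03,.04):
        r=cv2.minAreaRect(np.array([onz(p,q[0],z)[:2]*1000 for q in cn],np.float32)); print(st[i],z,np.round(r[0],1),np.round(r[1],1),round(r[2],2))
E
python3 nest.py; python3 -c "
from h import *
plan([.508,-.167,.30],np.radians(94.2))"
```

```text
time: 11.22
tool_pos: [0.5289, 0.0006, 0.3009]
tcp_rot: [0.081, -3.14, -0.001]
wrist_force: [-0.2, 0.2, -6.5]
width: 0.742
grip_force: 35.3
[  433   218   207   172 23826] 0.03 [680.  289.4] [365.4 206. ] 35.08
[  433   218   207   172 23826] 0.04 [674.5 282.4] [356.5 201.1] 35.08
[  114    96   113   155 13221] 0.03 [ 514.2 -174.2] [178.7 107.9] 3.97
[  114    96   113   155 13221] 0.04 [ 512.7 -170.1] [174.4 105.3] 3.97
[   0  117   94  114 3716] 0.03 [ 523.5 -323.8] [106.7 132. ] 77.16
[   0  117   94  114 3716] 0.04 [ 521.7 -316.1] [104.1 128.8] 77.16
[599 214  41  20 681] 0.03 [541.9 368.5] [23.2 52.3] 7.36
[599 214  41  20 681] 0.04 [539.7 359.5] [22.7 51.1] 7.36
t 11.28 pos [0.5289 0.0007 0.3009] spin units -0.21 then shift units [ 0.66 -3.31  0.02] tilt [-0.  0. -1.] q6 -1.67
```

```bash
python3 -c "
import cv2; a=cv2.imread('pics/last_w.png'); cv2.imwrite('pics/c5.png',cv2.resize(a[60:300,0:320],None,fx=2.5,fy=2.5,interpolation=cv2.INTER_CUBIC))"
```

```text
(no output)
```

View pics/c5.png

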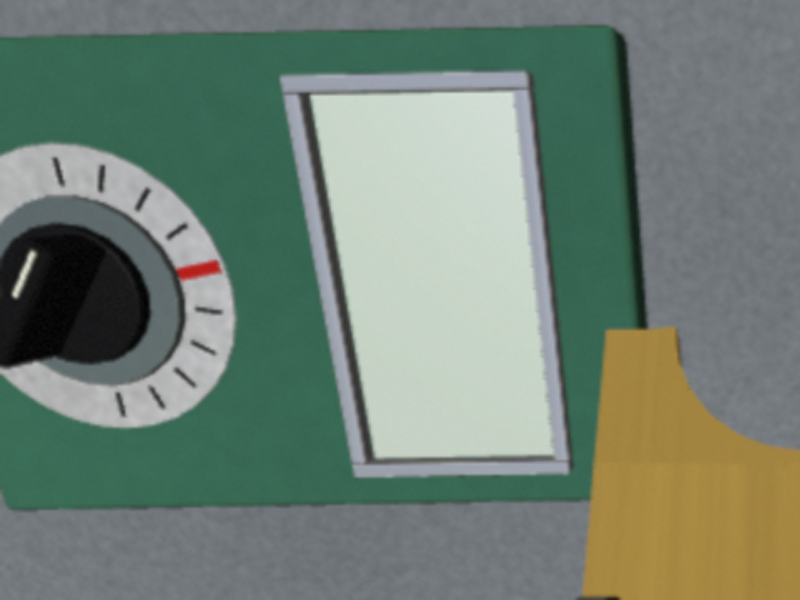

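```bash
cat >> h.py <<'E'
def stg(b,X): c,s=np.cos(b[2]),np.sin(b[2]); X=np.atleast_2d(X).astype(float); return X@np.array([[c,-s,0],[s,c,0],[0,0,1]]).T+[b[0],b[1],0]
E
python3 - <<'E'
from h import *
p=bot.read_camera("wrist")
px=np.array([(281,75),(528,71),(570,473),(354,477),(311,95),(515,91)])/2.5+[0,60]
M=np.array([(-.091,-.053,.04),(-.091,.053,.04),(.091,.053,.04),(.091,-.053,.04)])
f=lambda b:(proj(p,stg(b,M))-px[:4]).ravel()
b=least_squares(f,[.508,-.167,.07]).x; print(b,np.degrees(b[2]),f(b).reshape(-1,2).round(1).tolist())
print((proj(p,stg(b,[(-.084,-.046,.03),(-.084,.046,.03),(.084,.046,.03),(.084,-.046,.03),(-.084,.046,.04)]))-[0,60])*2.5)
# held template tilt: notch end corners, from crop (605,330),(676,328) -> prong -y: y=-.042..-.027 at x=-.08,z=.006
s=bot.read_state(); Mt=R.from_rotvec(s["tcp_rot"]).as_matrix(); 
pr=np.array([(605,330),(676,328)])/2.5+[0,60]
# template x axis = -tool x horizontally; grip (pads) at tcp - .026*toolz ; (yt,h,tilt)
def tp(a,dy,X):
    X=np.atleast_2d(X)-[-.003,0,.0285]; L=np.array([[np.cos(a),0,-np.sin(a)],[0,1,0],[np.sin(a),0,np.cos(a)]])
    Y=X@L.T; Y=np.c_[-Y[:,0],Y[:,1]+dy,-Y[:,2]-.026]; return Y@Mt.T+s["tool_pos"]
r=least_squares(lambda v:(proj(p,tp(v[0],v[1],[(-.08,-.042,.006),(-.08,-.027,.006)]))-pr).ravel(),[.66,0]); print("tilt",np.degrees(r.x[0]),r.x[1],r.fun)
plan(np.r_[b[:2],.15],b[2]+np.pi/2)
E
```

```text
[ 0.5092699  -0.16938102  0.06718949] 3.8496742284895054 [[-0.1, -0.0], [0.1, -0.1], [-0.1, 0.2], [0.2, -0.1]]
[[312.61593033  94.43237235]
 [520.85982892  90.99917137]
 [559.41479933 453.96348236]
 [375.81067925 456.70133158]
 [513.71176826  88.85169502]]
tilt 37.924722055351765 0.00017853188987315593 [-0.04028726 -0.39266662  0.04029811  0.39639811]
t 11.32 pos [0.5289 0.0007 0.3009] spin units -0.15 then shift units [ 0.62 -3.37  3.02] tilt [-0.  0. -1.] q6 -1.67
```

```bash
python3 -c "
from h import *
b=[0.50927,-.16938,.0672]
X=stg(b,(-.0358,-.0002,.12))[0]; print(X); plan(X,b[2]+np.pi/2)"
```

```text
[ 0.47356423 -0.1719835   0.12      ]
t 11.32 pos [0.5289 0.0007 0.3009] spin units -0.15 then shift units [ 1.34 -3.37  3.62] tilt [-0.  0. -1.] q6 -1.67
```

```bash
python3 -m creep '[[0.05,-0.2,0,-0.15,0.5],[0.17,-0.4,0,0,0.5],[0.17,-0.4,0,0,0.5],[0.17,-0.4,0,0,0.5],[0.17,-0.4,0,0,0.5],[0.17,-0.4,0.1,0,0.5],[0.17,-0.4,0.3,0,0.5],[0.17,-0.4,0.4,0,0.5],[0.1,-0.25,0.4,0,0.5],[0,-0.12,0.4,0,0.5],[0,0,0.4,0,0.5],[0,0,0.4,0,0.5],[0,0,0.4,0,0.5],[0,0,0.4,0,0.5],[0,0,0.4,0,0.5],[0,0,0.32,0,0.5],[0,0,0.1,0,0.5],[0,0,0,0,0.5],[0,0,0,0,0.5]]'
python3 -c "
from h import *
b=[0.50927,-.16938,.0672]
X=stg(b,(-.0358,-.0002,.079))[0]; plan(X,b[2]+np.pi/2); s=bot.read_state(); print(s['wrist_force'])"
```

```text
time: 13.7
tool_pos: [0.4738, -0.1728, 0.101]
tcp_rot: [-0.104, 3.138, -0.001]
wrist_force: [-0.0, -0.7, -6.4]
width: 0.743
grip_force: 35.3
t 13.7 pos [ 0.4738 -0.1728  0.101 ] spin units -0.01 then shift units [0.   0.02 0.44] tilt [ 0.002 -0.001 -1.   ] q6 -2.04
[-0.01534231 -0.68582667 -6.44613812]
```

```bash
python3 -m creep '[[0,0.02,0.1,0,0.5],[0,0,0.1,0,0.5],[0,0,0.1,0,0.5],[0,0,0.1,0,0.5],[0,0,0.04,0,0.5],[0,0,0,0,0.5]]'; python3 -m creep '[[0,0,0.04,0,0.5],[0,0,0.04,0,0.5],[0,0,0.03,0,0.5],[0,0,0,0,0.5]]'
```

```text
time: 14.45
tool_pos: [0.4727, -0.1714, 0.0777]
tcp_rot: [0.104, -3.139, -0.0]
wrist_force: [-0.9, 0.0, -5.4]
width: 0.736
grip_force: 35.3
time: 14.95
tool_pos: [0.4751, -0.1717, 0.0741]
tcp_rot: [-0.103, 3.136, -0.001]
wrist_force: [4.1, 3.8, 4.1]
width: 0.74
grip_force: 36.5
```

```bash
python3 -m creep '[[-0.06,0,0.03,0,0.5],[-0.06,0,0.04,0,0.5],[-0.057,0,0.045,0,0.5],[-0.057,0,0.045,0,0.5],[0,0,0,0,0.5]]' 22; python3 -m creep '[[-0.053,0,0.049,0,0.5],[-0.053,0,0.049,0,0.5],[-0.048,0,0.054,0,0.5],[-0.048,0,0.054,0,0.5],[0,0,0,0,0.5]]'
python3 -c "
from h import *
b=[0.50927,-.16938,.0672]
plan(stg(b,(-.001,-.0002,.035))[0],b[2]+np.pi/2); s=bot.read_state(); print(s['wrist_force'],s['torque'])"
```

```text
time: 15.58
tool_pos: [0.4858, -0.171, 0.0646]
tcp_rot: [-0.104, 3.138, -0.001]
wrist_force: [5.2, 2.0, 2.8]
width: 0.739
grip_force: 37.0
time: 16.2
tool_pos: [0.4942, -0.1701, 0.0535]
tcp_rot: [0.105, -3.138, 0.0]
wrist_force: [2.2, -1.1, -0.3]
width: 0.738
grip_force: 36.9
t 16.2 pos [ 0.4942 -0.1701  0.0535] spin units -0.01 then shift units [-0.28 -0.01  0.37] tilt [-0.001 -0.    -1.   ] q6 -2.02
[ 2.19616401 -1.09382372 -0.34751291] [-0.16136991 -0.20183749  0.03330755]
```

```bash
python3 -m creep '[[-0.045,0,0.05,0,0.5],[-0.045,0,0.05,0,0.5],[-0.045,0,0.05,0,0.5],[-0.04,0,0.05,0,0.5],[0,0,0,0,0.5]]' 22; python3 -m creep '[[-0.035,0,0.05,0,0.5],[-0.03,0,0.05,0,0.5],[-0.02,0,0.03,0,0.5],[0,0,0,0,0.5]]'
python3 - <<'E'
from h import *
b=[0.50927,-.16938,.0672]
plan(stg(b,(-.001,-.0002,.035))[0],b[2]+np.pi/2); s=bot.read_state(); print(s['wrist_force'],s['torque'])
p=bot.read_camera("side"); q=bot.read_camera("wrist"); u,v=proj(p,s["tool_pos"])[0].astype(int)
c=cv2.resize(p["pixels"][v-75:v+75,u-60:u+65,::-1],(400,480),interpolation=cv2.INTER_CUBIC)
cv2.imwrite("pics/w6.png",np.hstack([q["pixels"][:,120:520,::-1],c]))
E
```

```text
time: 16.82
tool_pos: [0.5022, -0.1688, 0.043]
tcp_rot: [0.104, -3.137, -0.002]
wrist_force: [-0.7, 0.1, -4.1]
width: 0.744
grip_force: 36.2
time: 17.32
tool_pos: [0.5076, -0.1691, 0.0375]
tcp_rot: [0.104, -3.14, -0.0]
wrist_force: [-2.2, 0.1, -3.7]
width: 0.744
grip_force: 36.2
t 17.32 pos [ 0.5076 -0.1691  0.0375] spin units -0.01 then shift units [-0.01 -0.01  0.05] tilt [-0.  0. -1.] q6 -2.01
[-2.19518493  0.12958583 -3.70684862] [0.07246067 0.48568202 0.00766119]
```

View pics/w6.png

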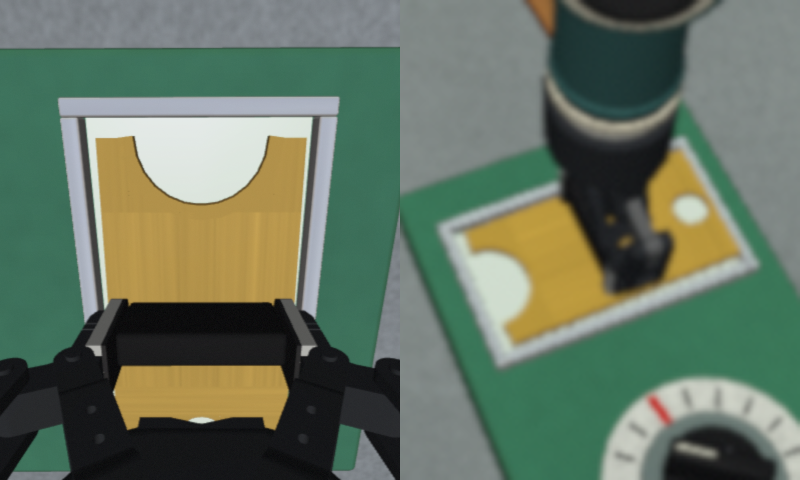

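Run:
```python
from h import *
b=[0.50927,-.16938,.0672]
inv=lambda X:((X-[b[0],b[1],0])@np.array([[np.cos(b[2]),-np.sin(b[2]),0],[np.sin(b[2]),np.cos(b[2]),0],[0,0,1]])*1000).round(1)
p=bot.read_camera("side"); q=bot.read_camera("wrist"); s=bot.read_state()
for uv in [(216,138),(425,137)]: print("prong",inv(onz(q,uv,.036)))
print("frame inner top row", proj(q,stg(b,[(-.084,-.046,.04),(-.084,.046,.04),(-.084,0,.03),(-.08,-.042,.036)])).round(1).tolist())
u,v=proj(p,s["tool_pos"])[0].astype(int)
hv=(u-60+290*125/400,v-75+210*150/480); print("hole side",hv,[inv(onz(p,hv,z)).tolist() for z in (.03,.036,.046)],"tcp",inv(s["tool_pos"]))
# side: compare nest frame offset
print((proj(p,stg(b,[(.091,.053,.04),(.091,-.053,.04),(-.091,-.053,.04),(-.091,.053,.04)]))-[u-60,v-75])*[3.2,3.2]+[400,0])
```

```text
prong [-76.3 -41.8  36. ]
prong [-76.6  41.8  36. ]
frame inner top row [[200.0, 117.2], [440.8, 116.8], [320.4, 117.9], [214.5, 128.3]]
hole side (np.float64(390.625), np.float64(339.625)) [[70.7, 1.5, 30.0], [68.5, -1.4, 36.0], [64.9, -6.1, 46.0]] tcp [-1.5  0.3 37.7]
[[683.39493815 131.54684264]
 [758.68801759 260.87532155]
 [497.07279562 360.73817528]
 [436.2664078  218.56257084]]
```

```bash
python3 -m creep '[[0.03,0,0,0,0.5],[0.03,0,0,0,0.5],[0.01,0,0.02,0,0.5],[0,0,0.02,0,0.5],[0,0,0.02,0,0.5],[0,0,0,0,0.5],[0,0,0,0,0.5]]'
cat > tpl.py <<'E'
from h import *
b=[0.50927,-.16938,.0672]
inv=lambda X:((X-[b[0],b[1],0])@np.array([[np.cos(b[2]),-np.sin(b[2]),0],[np.sin(b[2]),np.cos(b[2]),0],[0,0,1]])*1000).round(1)
q=bot.read_camera("wrist"); s=bot.read_state(); h=cv2.cvtColor(q["pixels"],cv2.COLOR_RGB2HSV)
br=(h[...,0]>10)&(h[...,0]<28)&(h[...,1]>100)
for y in (-.035,.035):
    P=proj(q,stg(b,[(x/1e4,y,.036) for x in range(-840,-600)])).round().astype(int)
    on=[br[v,u] for u,v in P]; i=next((k for k in range(len(on)-5) if all(on[k:k+5])),None); print("edge x(mm) at y",y,None if i is None else -84+i/10)
print("tcp",inv(s["tool_pos"]),s["wrist_force"].round(1),s["torque"].round(2))
E
python3 tpl.py
```

```text
time: 18.4
tool_pos: [0.5049, -0.1697, 0.0352]
tcp_rot: [-0.104, 3.138, -0.001]
wrist_force: [3.6, 0.4, 0.9]
width: 0.743
grip_force: 36.5
edge x(mm) at y -0.035 -80.1
edge x(mm) at y 0.035 -80.0
tcp [-4.5 -0.1 35.1] [ 4.2  0.1 -0.2] [-0.03 -0.06  0.04]
```

```bash
python3 -m creep '[[0,0,0.015,0,0.5],[0,0,0,0,0.5],[0,0,0,0,0.76],[0,0,0,0,0.78],[0,0,0,0,0.82],[0,0,0,0,0.88],[0,0,0,0,0.95],[0,0,0,0,1],[0,0,0,0,1]]'; python3 tpl.py
python3 -m creep '[[0,0,-0.1,0,1],[0,0,-0.2,0,1],[0,0,-0.4,0,1],[0,0,-0.5,0,1],[0,0,-0.5,0,1],[0,0,-0.5,0,1],[0,0,-0.5,0,1],[0,0,-0.3,0,1],[0,0,0,0,1]]'; python3 tpl.py
```

```text
time: 19.58
tool_pos: [0.5041, -0.1694, 0.034]
tcp_rot: [-0.104, 3.14, -0.0]
wrist_force: [-0.1, 0.4, -0.0]
width: 1.002
grip_force: 0.0
edge x(mm) at y -0.035 -81.0
edge x(mm) at y 0.035 -81.1
tcp [-5.1  0.3 34. ] [ 0.4 -0.3 -0.1] [ 0.05  0.02 -0.02]
time: 20.75
tool_pos: [0.5051, -0.1698, 0.1856]
tcp_rot: [-0.104, 3.137, -0.002]
wrist_force: [-0.5, -0.5, -1.1]
width: 1.0
grip_force: 0.0
edge x(mm) at y -0.035 -81.1
edge x(mm) at y 0.035 -81.1
tcp [ -5.    0.3 184.3] [-0.4  0.3 -0.9] [-0.03  0.   -0.05]
```

```bash
python3 -c "
from h import *
plan([.585,-.30,.24],np.pi/2+.0672)"
```

```text
t 20.8 pos [ 0.5043 -0.1695  0.1843] spin units -0.01 then shift units [-1.44 -2.71 -1.11] tilt [ 0.001 -0.    -1.   ] q6 -2.01
```

```bash
python3 -m creep '[[-0.2,-0.3,-0.3,0,1],[-0.25,-0.45,-0.4,0,1],[-0.25,-0.5,-0.4,0,1],[-0.25,-0.5,0,0,1],[-0.25,-0.5,0,0,1],[-0.24,-0.45,0,0,1],[0,0,0,0,1],[0,0,0,0,1]]'
cat > dial.py <<'E'
from h import *
import sys
b=[0.50927,-.16938,.0672]; c,sn=np.cos(b[2]),np.sin(b[2]); Rz=np.array([[c,-sn,0],[sn,c,0],[0,0,1]])
def run(cam):
    p=bot.read_camera(cam); I=p["pixels"].astype(int); h=cv2.cvtColor(p["pixels"],cv2.COLOR_RGB2HSV)
    uv=np.argwhere(np.ones((480,640),bool))[:,::-1]
    red=((h[...,0]<6)|(h[...,0]>174))&(h[...,1]>150)&(h[...,2]>100)
    pc=proj(p,[.5196,-.335,.03])[0]; near=np.hypot(np.arange(640)[None]-pc[0],np.arange(480)[:,None]-pc[1])<.09*K(p)[0,0]/np.linalg.norm(np.array(p["world_to_cam"])[:3,:3]@[.52,-.335,.03]+np.array(p["world_to_cam"])[:3,3])
    r=np.argwhere(red&near)[:,::-1].mean(0); X=onz(p,r,.0315); ax=X-Rz@[-.054*np.cos(1.396),.054*np.sin(1.396),0]
    wh=((h[...,2]>130)&(h[...,1]<60)&near).astype(np.uint8)
    n,l,st,ce=cv2.connectedComponentsWithStats(wh); i=1+np.argmax(st[1:,4])
    cn=max(cv2.findContours((l==i).astype(np.uint8),0,1)[0],key=len); W=np.array([onz(p,q[0],.0315)[:2] for q in cn],np.float32)
    (rc,rad)=cv2.minEnclosingCircle(W)
    print(cam,"red",r.round(1),X.round(4),"axis",ax.round(4),"ring",np.round(rc,4),round(rad,4),st[i])
    A=np.array([rc[0],rc[1],0]); 
    for i in range(1,n):
        if st[i,4]<6: continue
        P=np.array([onz(p,q[::-1],.074) for q in np.argwhere(l==i)]); m=P.mean(0); d=(m-A)[:2]
        if np.hypot(*d)<.032:
            e=np.linalg.svd((P-m)[:,:2],full_matrices=False)[2][0]; e=e*np.sign(e@d); g=lambda e:np.degrees(np.arctan2((Rz.T@[e[0],e[1],0])[1],-(Rz.T@[e[0],e[1],0])[0]))
            print("  pointer px",ce[i].round(1),st[i,4],"r",np.hypot(*d).round(4),"angle by line",g(e).round(1),"by centre(ring,red)",g(d).round(1),g((m-ax)[:2]).round(1))
    return p
if __name__=="__main__":
    for cam in sys.argv[1:]: p=run(cam); cv2.imwrite("pics/d_%s.png"%cam,p["pixels"][:,:,::-1])
E
python3 dial.py wrist side scene
```

```text
time: 21.8
tool_pos: [0.584, -0.2985, 0.2374]
tcp_rot: [0.104, -3.137, -0.003]
wrist_force: [0.1, -0.1, 0.2]
width: 1.003
grip_force: 0.0
wrist red [342.8 133.2] [ 0.5073 -0.2825  0.0315] axis [ 0.5203 -0.3349  0.0315] ring [ 0.5204 -0.3345] 0.0665 [ 220   68  137  143 8359]
  pointer px [286.2 137.4] 8359 r 0.0057 angle by line -3.4 by centre(ring,red) 25.1 29.5
  pointer px [294.2 129.2] 84 r 0.0159 angle by line 36.2 by centre(ring,red) 35.6 37.1
side red [380.4 401.3] [ 0.5064 -0.2829  0.0315] axis [ 0.5193 -0.3353  0.0315] ring [ 0.5197 -0.336 ] 0.0672 [ 362  392   72   71 2455]
  pointer px [398.2 427.9] 2455 r 0.0204 angle by line -13.7 by centre(ring,red) -49.4 -51.5
  pointer px [391.6 414.1] 16 r 0.0166 angle by line 34.2 by centre(ring,red) 38.1 36.9
scene red [215.5 347. ] [ 0.5074 -0.2806  0.0315] axis [ 0.5203 -0.3331  0.0315] ring [ 0.5218 -0.3335] 0.0665 [171 343  60  44 977]
  pointer px [208.  344.1] 88 r 0.0256 angle by line 152.8 by centre(ring,red) 96.7 100.0
```

```bash
python3 -c "
from h import *
plan([.5203,-.3347,.048],np.radians(57.65))"
```

```text
t 21.95 pos [ 0.5844 -0.2984  0.2386] spin units 6.31 then shift units [ 0.69 -1.3   3.81] tilt [-0.001  0.001 -1.   ] q6 -2.15
```

```bash
python3 -m creep '[[0,0,0,0.8,1],[0,0,0,0.9,1],[0,0,0,0.9,1],[0,0,0,0.9,1],[0,0,0,0.9,1],[0,0,0,0.9,1],[0.1,-0.2,0,0.7,1],[0.16,-0.3,0.2,0.31,1],[0.2,-0.4,0.4,0,1],[0.15,-0.28,0.4,0,1],[0.08,-0.15,0.4,0,1],[0,0,0.4,0,1],[0,0,0.2,0,1],[0,0,0,0,1],[0,0,0,0,1]]'
python3 -c "
from h import *
plan([.5203,-.3347,.048],np.radians(57.65))"
```

```text
time: 23.82
tool_pos: [0.522, -0.3386, 0.1397]
tcp_rot: [0.874, 3.016, -0.001]
wrist_force: [0.3, -1.0, -0.6]
width: 1.002
grip_force: 0.0
t 23.82 pos [ 0.522  -0.3386  0.1397] spin units 0.0 then shift units [0.07 0.05 1.83] tilt [ 0.001 -0.001 -1.   ] q6 -1.62
```

```bash
python3 -m creep '[[0.05,0.05,0.2,0,1],[0,0,0.3,0,1],[0,0,0.3,0,1],[0,0,0.3,0,1],[0,0,0.3,0,1],[0,0,0.2,0,1],[0,0,0.15,0,1],[0,0,0.08,0,1],[0,0,0,0,1],[0,0,0,0,1]]'
python3 -c "
from h import *
plan([.5203,-.3347,.048],np.radians(57.65))"
```

```text
time: 25.08
tool_pos: [0.5207, -0.3352, 0.048]
tcp_rot: [0.875, 3.016, -0.0]
wrist_force: [-0.4, -0.6, 0.0]
width: 1.001
grip_force: 0.0
t 25.07 pos [ 0.5207 -0.3352  0.048 ] spin units -0.0 then shift units [0.01 0.01 0.  ] tilt [ 0.001 -0.001 -1.   ] q6 -1.62
```

Close on the dial, then turn clockwise 7.6 units.

```bash
python3 -m creep '[[0,0,0,0,0.5],[0,0,0,0,0.3],[0,0,0,0,0.2],[0,0,0,0,0],[0,0,0,0,0],[0,0,0,0,0],[0,0,0,0,0],[0,0,0,0,0]]' 30; python3 -m creep '[[0,0,0,0.4,0],[0,0,0,0.7,0],[0,0,0,0.8,0],[0,0,0,0.8,0],[0,0,0,0.8,0],[0,0,0,0.8,0],[0,0,0,0.8,0],[0,0,0,0.8,0],[0,0,0,0.7,0],[0,0,0,0.6,0],[0,0,0,0.4,0],[0,0,0,0,0],[0,0,0,0,0]]'
python3 -c "
from h import *
plan([.5203,-.3347,.048],np.radians(13.85))"
```

```text
time: 26.08
tool_pos: [0.5204, -0.3349, 0.0476]
tcp_rot: [0.875, 3.017, 0.0]
wrist_force: [0.4, 2.4, 2.1]
width: 0.16
grip_force: 32.6
time: 27.7
tool_pos: [0.5198, -0.3353, 0.0475]
tcp_rot: [-1.931, -2.477, 0.001]
wrist_force: [-2.6, -0.4, 4.5]
width: 0.154
grip_force: 32.9
t 27.7 pos [ 0.5198 -0.3353  0.0475] spin units 0.05 then shift units [ 0.01  0.01 -0.01] tilt [-0.001 -0.    -1.   ] q6 -0.86
```

```bash
python3 -m creep '[[0,0,0,0,0.25],[0,0,0,0,0.5],[0,0,0,0,0.8],[0,0,0,0,1],[0,0,0,0,1],[0,0,0,0,1],[0,0,-0.1,0,1],[0,0,-0.3,0,1],[0,0,-0.5,0,1],[0,0,-0.5,0,1],[0,0,-0.5,0,1],[0,0,-0.5,0,1],[-0.3,0,-0.5,0,1],[-0.5,0,-0.5,0,1],[-0.5,0,-0.3,0,1],[0,0,0,0,1],[0,0,0,0,1]]'; python3 dial.py wrist side; python3 tpl.py | tail -1
```

```text
time: 29.82
tool_pos: [0.5357, -0.3973, 0.2323]
tcp_rot: [-1.932, -2.476, -0.001]
wrist_force: [-0.3, -0.4, -0.3]
width: 1.001
grip_force: 0.0
wrist red [321.   83.3] [ 0.5077 -0.2819  0.0315] axis [ 0.5206 -0.3344  0.0315] ring [ 0.5204 -0.3345] 0.0666 [ 251   69  140  145 8497]
  pointer px [320.4 140.6] 8497 r 0.0041 angle by line 162.5 by centre(ring,red) 79.0 75.4
  pointer px [320.5 127. ] 58 r 0.0161 angle by line 79.8 by centre(ring,red) 79.9 79.0
side red [380.4 401.3] [ 0.5064 -0.2829  0.0315] axis [ 0.5193 -0.3353  0.0315] ring [ 0.5196 -0.3359] 0.0671 [ 362  392   72   71 2073]
  pointer px [393.7 431. ] 2073 r 0.0289 angle by line -101.3 by centre(ring,red) -36.9 -38.1
tcp [  10.9 -228.7  231.4] [-0.3  0.4  1.3] [ 0.02 -0.02  0.02]
```

Run:
```python
from h import *
p=bot.read_camera("side"); a=cv2.imread("pics/side0.png").astype(int); d=np.abs(p["pixels"][:,:,::-1].astype(int)-a).max(2)>40
for n,(x0,y0,x1,y1) in dict(box=(292,140,345,175),vee=(335,215,402,265),ring=(425,280,485,335),sine=(455,328,525,420)).items(): print(n,int(d[y0:y1,x0:x1].sum()))
b=[0.50927,-.16938,.0672]; h=cv2.cvtColor(p["pixels"],cv2.COLOR_RGB2HSV); br=((h[...,0]>10)&(h[...,0]<28)&(h[...,1]>100)).astype(np.uint8)
br[:300]=0; n,l,st,ce=cv2.connectedComponentsWithStats(br); print(st[1:][st[1:,4]>50])
P=np.array([onz(p,q[::-1],.036)[:2]*1000 for q in np.argwhere(br)],np.float32); r=cv2.minAreaRect(P); print(r)
```

```text
box 1766
vee 1844
ring 1407
sine 2547
[[ 556  300   84  147 6896]
 [ 319  324   84   58 2235]]
((758.9168701171875, -289.7572021484375), (327.2152404785156, 726.322265625), 71.2256851196289)
```

Run:
```python
from h import *
p=bot.read_camera("scene"); a=cv2.imread("pics/scene0.png").astype(int); d=np.abs(p["pixels"][:,:,::-1].astype(int)-a).max(2)>40
for n,(x0,y0,x1,y1) in dict(box=(392,200,445,228),round=(370,225,412,252),vee=(325,245,370,285),ring=(320,350,372,398),sine=(245,380,322,447),nest=(212,290,300,355),dial=(170,340,235,390)).items(): print(n,int(d[y0:y1,x0:x1].sum()),(y1-y0)*(x1-x0))
b=[0.50927,-.16938,.0672]; h=cv2.cvtColor(p["pixels"],cv2.COLOR_RGB2HSV); br=((h[...,0]>10)&(h[...,0]<28)&(h[...,1]>100)).astype(np.uint8)
m=np.zeros_like(br); m[285:360,205:305]=1; br&=m
P=np.array([onz(p,q[::-1],.036)[:2]*1000 for q in np.argwhere(br)],np.float32); r=cv2.minAreaRect(P); print(br.sum(),r)
plan([.40,.15,.33],np.pi/2)
```

```text
box 2 1484
round 618 1134
vee 17 1800
ring 0 2496
sine 0 5159
nest 1665 5720
dial 106 3250
1349 ((509.5435791015625, -168.9835205078125), (161.59243774414062, 86.26153564453125), 3.7828004360198975)
t 30.07 pos [ 0.5357 -0.397   0.2316] spin units -13.24 then shift units [ 2.72 10.94 -1.97] tilt [-0.001  0.001 -1.   ] q6 -0.92
```

```bash
python3 -c "
from workcell import bot
print(bot.finish_job())"
```

```text
the job is handed in; nothing more can be done
None
```

The half-round template lies flat in the nest with its handle up, the dial pointer reads 79.8° against the 80° mark, and the other templates, ring and sine bar look unmoved; the job was handed in at about 30 s and no verdict was returned.

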